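# Lid spring check on a tube warmer

### The job

The tube warmer's lid spring is due its check. On its key strip press the red stop key and then the yellow lid-release key, one at a time and letting each come back up, without pressing the blue start key. Then raise the lid until it is past its balance point, bring it back to a few degrees (about seven) below that point, and finish with the gripper still holding it there, motionless, without letting go; leave everything else on the bench where it is.

Things in the scene. Friction and masses are not known exactly. Their poses are not given: they have to be found in the camera images.
- warmer: fixed grey bench tube warmer, 270 (x) x 320 (y) x 100 mm high; origin at the centre of its underside; its -x side is the front, roughly towards the robot; yaw varies. The lid covers its +y part; on top along its -y side is the key strip: three keys in a row 110 mm from the centre line, at x = -85, -30 and +25 mm, in any order, so read or look which is which
- lid_handle (a point): middle of the lid's black handle: a round bar 12 mm thick, 110 mm long, parallel to the warmer's y, on two end posts by the lid's front edge. Lid shut: its axis is 35 mm above the lid's top face, 151.5 mm above the table. Pinch it from above, fingers closing across it (along the warmer's x); it can turn between the fingers as the lid swings. Axes turn with the lid (the warmer's when shut)
- lid_hinge (a point): middle of the lid's hinge line (along the warmer's y) at the lid's far edge, 110 mm to +x and 45 mm to +y of the warmer's origin, 100.5 mm above the table. From here the handle bar lies 205 mm to the warmer's front and 51 mm up when the lid is shut. The lid is a white plate 220 (x) x 210 (y) x 16 mm, 0.9 kg, its underside at hinge height
- lid (a joint): lid angle in rad: 0 shut, grows as the front edge rises, stop at 1.6. A spring balances the lid at 0.95 (54 degrees): below that it falls shut when let go, above it the spring swings it fully open. Lifting at the handle takes about 2 N at first, under 1 N near the balance point; hinge friction does not hold it
- red_key_top (a point): top centre of the red key, stop; a round spring push key 28 mm across, its top 18 mm above the key strip (118 mm above the table), pressed straight down; its black collar is 44 mm across and 12 mm high
- yellow_key_top (a point): top centre of the yellow key, lid release; a round spring push key 28 mm across, its top 18 mm above the key strip (118 mm above the table), pressed straight down; its black collar is 44 mm across and 12 mm high
- blue_key_top (a point): top centre of the blue key, start, not to be pressed; a round spring push key 28 mm across, its top 18 mm above the key strip (118 mm above the table), pressed straight down; its black collar is 44 mm across and 12 mm high
- red_key (a joint): travel of the red key in m: 0 up, 0.006 fully down; counts as pressed past 0.004; about 2 N starts it, 5 N takes it fully down; springs back
- yellow_key (a joint): travel of the yellow key in m: 0 up, 0.006 fully down; counts as pressed past 0.004; about 2 N starts it, 5 N takes it fully down; springs back
- blue_key (a joint): travel of the blue key in m: 0 up, 0.006 fully down; counts as pressed past 0.004; about 2 N starts it, 5 N takes it fully down; springs back
- jar: small capped glass sample jar, 32 mm across, 50 mm tall, standing on the rear end of the warmer's key strip; loose, to be left alone; origin at the centre of its underside
- tube_rack: blue rack of purple-capped tubes, 100 x 200 x 103 mm; loose, to be left alone; origin at the centre of its underside
- well_plate: white well plate, 86 x 128 x 14 mm, lying before the warmer; loose, to be left alone; origin at the centre of its underside
- green_bin: open green bin, 150 x 200 x 90 mm; loose, to be left alone; origin at the centre of its underside
- sharps_tub: round yellow tub with a red lid, 144 mm across, 155 mm tall; loose, to be left alone; origin at the centre of its underside
- gel_bottle: bottle, 60 mm across, 150 mm tall; loose, to be left alone; origin at the centre of its underside
- cup: small white cup, 70 mm across, 50 mm tall; loose, to be left alone; origin at the centre of its underside

How it is judged:
On the way, in this order (a step that is already met when the one before it is completed fails the run):
1. the red key is pressed down, the others up (value of joint red_key above 0.004 m and value of joint each of yellow_key, blue_key below 0.002 m), for 0.1 s.
2. the yellow key is pressed down, the others up (value of joint yellow_key above 0.004 m and value of joint each of red_key, blue_key below 0.002 m), for 0.1 s.
3. the lid is raised past its balance point (0.95 rad), all keys up (value of joint lid above 0.97 rad and value of joint each of red_key, yellow_key, blue_key below 0.002 m), for 0.1 s.
At the end, for the whole second after the job is handed in: The lid stands still (under 0.05 rad/s) between 0.70 and 0.925 rad, that is 1.5 to 14 degrees below its balance point at 0.95 rad, held by the fingers (over 0.25 N of contact); all keys are up and every loose bystander is within 20 mm of where it began (value of joint lid between 0.7 and 0.925 rad and velocity of joint lid between -0.05 and 0.05 rad/s and contact force between the fingers and lid above 0.25 N and value of joint each of red_key, yellow_key, blue_key below 0.002 m and distance of each of jar, tube_rack, well_plate, green_bin, sharps_tub, gel_bottle, cup from where it was at the start of the episode below 0.02 m); the arm keeps its last pose, push and grip.
It fails at once if the blue start key is pressed (value of joint blue_key above 0.003 m).
It fails at once if the red and yellow keys are pressed together (value of joint each of red_key, yellow_key above 0.003 m).
It fails at once if a bystander is shifted by more than 20 mm or tipped (distance of any of jar, tube_rack, well_plate, green_bin, sharps_tub, gel_bottle, cup from where it was at the start of the episode above 0.02 m or angle between any of jar, tube_rack, well_plate, green_bin, sharps_tub, gel_bottle, cup's own z axis and vertical above 0.3 rad).
It also fails if it takes over 58 s, if anything falls off the work surface, if the arm or the gripper's body presses on something with over 40 N, if the wrist force passes 120 N, or if a joint passes its speed limit or range.

### The arm

A 7-joint arm with a two-finger parallel gripper is mounted at the origin on the work surface. World frame = base frame: x ahead of the robot, y to its left, z up, the work surface at z = 0. Lengths are in m, angles in rad, forces in N, time in s.
With the tool pointing down it reaches from about 0.4 to 0.85 m from the base axis. Payload 10.4 kg.
Tool frame: the origin (TCP) lies at the very end of the fingers, on their centre line; the grasp point (between the pads) lies manip.grasp_offset behind it (manip.grasp_offset is the distance from the TCP to the grasp point, in m); z points along the fingers, x is the direction in which the jaws open and shut, and the axes are right-handed (so a half turn about z gives the same grasp; the last joint's range is limited). The gripper opens to 85 mm and grips with 20 to 120 N. Pads are 22 mm wide; open, the fingers measure 114 mm over their backs; the gripper's body (76 mm by 85 mm) begins 54 mm behind the grasp point. The pads swing forward as they close: fully open they stand 13 mm farther back than shut.
Start: joints at [-1.266, 0.332, -0.065, 1.46, 0.022, 1.35, -0.088], TCP at [0.201, 0.592, 0.231] pointing down, gripper open.
Joint ranges: [-2.6, 2.6], [-0.5, 2.12], [-1.47, 1.34], [0.16, 2.42], [-1.27, 4.41], [0.06, 2.06], [-2.6, 2.6]. Speed limits (rad/s): [2.22, 2.22, 2.79, 2.79, 3.14, 3.14, 3.14].

### API

Orientations are given as a unit quaternion [x, y, z, w].
In Python, from workcell import manip gives the robot as it stands.
- The arm moves only by the shell command python3 -m crank 'ROWS' [FORCE]. ROWS is JSON, a list that holds one entry, the list of rows, each a list of 7 numbers: the shift along the world's x, y, z in units of 60 mm (1.0 is 60 mm), then the turn, a rotation vector about the world's x, y, z in units of 5 degrees (1.0 is 5 degrees), then the finger opening in mm, from 0 to 85.4. A call has 1 to 8 rows; each row shifts and turns the commanded pose from where the row before left it; what a row does not reach is not made up. A row lasts 1/8 s, in which the tool goes at most 62.5 mm and 10.7 degrees, less where a joint would pass 70% of its speed; a pose out of reach is approached as far as the arm can. A call is refused whole if a number of a shift passes 1 or a number of a turn 1, either way. A call with a gripper value outside its range is refused whole. The fingers move at their own pace and stop on an object; FORCE is the grip in N (left out, the last holds). Time passes only in rows, so rows that do not move let the fingers close. It gives the time, the measured TCP pose, the force and the opening at its end, in the units of the state.
- manip.get_obs(): the state, without advancing time (a new reading comes with each control period).
- manip.camera(name): name is "scene" or "top"; returns (picture, depth): 400x640x3 uint8, blue, green, red; 400x640 float32, m along the optical axis (not along the pixel's ray), 0 where there is no reading.
- manip.get_calibration(name): a dict with "fx", "fy", "cx", "cy" (pixels), "rvec" (rotation vector, rad) and "tvec" (3), from world to camera coordinates, as OpenCV has them. Camera axes: x right, y down, z forward; pixel columns grow to the right and rows downward; lengths in m; the calibration is good to about 2 mm. A picture is of the moment at which its call begins. get_calibration takes no time and is no camera call.
- manip.hand_in(): hands the job in, once; it reports no verdict.
The state is a dict: "clock": time; "joint_pos": joint angles; "joint_velocities": joint speeds; "tau": joint torques, N m; "position": TCP position; "ee_rot": TCP orientation; "ft_force": force on the tool from outside, world axes, zero at the start; "torque": the same for the moment, N m; "grip_width": opening from 0.0 (shut) to 1.0 (fully open).
Only numpy, scipy, OpenCV 4.12 (cv2) and the standard library are available. Lean on these libraries where they do the work, as an engineer would, in place of code of your own. Each camera call takes 0.05 s, during which the arm holds its last target.

## Working session

There is one attempt and no reset: what is moved stays moved. The work goes in short steps, Python scripts to look and compute and a shell command to move; the robot and the scene stay as the last step left them, time stands still between calls to the robot, and variables do not carry over. Pictures are saved under pics/ and viewed, and the job is handed in when it is done.

```bash
mkdir -p pics; python3 - <<'E'
from workcell import manip
import cv2,numpy as np
for n in("scene","top"):
    p,d=manip.camera(n); cv2.imwrite(f"pics/{n}0.png",p); np.save(f"{n}_d.npy",d); print(manip.get_calibration(n))
o=manip.get_obs(); print(o, manip.grasp_offset)
E
```

```text
{'fx': 515.9769263095479, 'fy': 515.9769263095479, 'cx': 331.67897268595584, 'cy': 193.46289592951936, 'rvec': array([ 1.61449613,  1.98012985, -0.81703754]), 'tvec': array([ 0.08877248, -0.27058754,  1.90162142])}
{'fx': 414.31884528370733, 'fy': 414.31884528370733, 'cx': 313.61922977307523, 'cy': 197.07445572992907, 'rvec': array([ 2.14789837, -2.14595281,  0.21951935]), 'tvec': array([-0.0158348 ,  0.53209321,  1.17775753])}
{'clock': 0.1, 'joint_pos': array([-1.26559527,  0.33282071, -0.06473052,  1.46084082,  0.02158372,
        1.34984083, -0.0885538 ]), 'joint_velocities': array([-0.00113205, -0.00122838,  0.0004174 , -0.00130036, -0.00045085,
        0.00044382,  0.00155595]), 'tau': array([ 9.76592892e-04, -6.26741624e+01,  4.89165005e-02, -3.92431855e+01,
        1.63273030e-02,  6.85271967e-03,  3.35426159e-05]), 'position': array([0.20110474, 0.59143403, 0.23059591]), 'ee_rot': array([ 8.13010027e-01,  5.82249368e-01, -4.86359628e-04,  3.64164700e-04]), 'ft_force': array([-0.82293124,  0.50399341, -1.03052495]), 'torque': array([ 0.02559514, -0.03505294,  0.02576321]), 'grip_width': 0.9994741142681675} 0.0187
```

View pics/scene0.png

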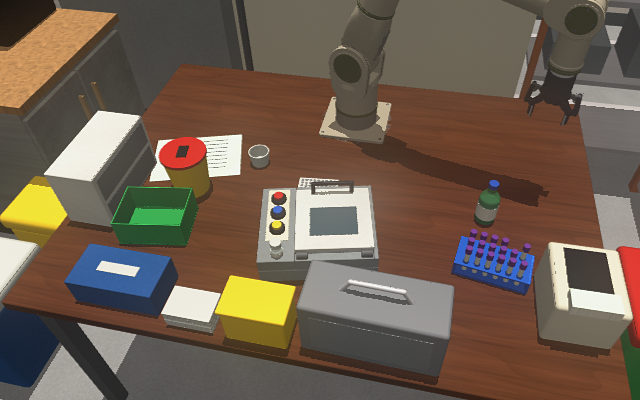

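View pics/top0.png

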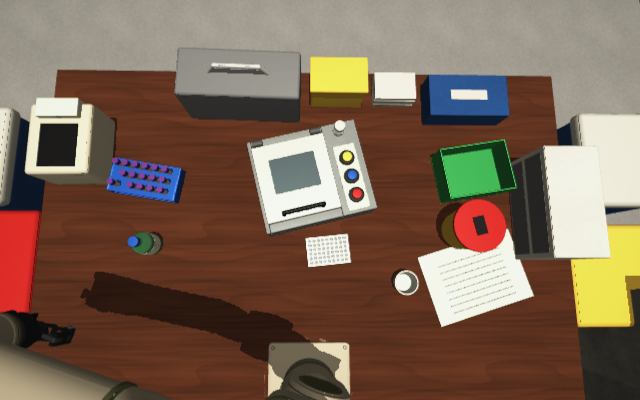

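The top view shows red at (357,194), blue at (352,175), yellow at (347,157), the handle bar near (304,209), and the jar behind yellow at (340,127). I'll measure the key tops and the handle.

```bash
cat > h.py <<'E'
from workcell import manip
import cv2,numpy as np
def ray(n,u,v,z):
    c=manip.get_calibration(n);R=cv2.Rodrigues(c["rvec"])[0];C=-R.T@c["tvec"]
    d=R.T@np.array([(u-c["cx"])/c["fx"],(v-c["cy"])/c["fy"],1]);return C+d*(z-C[2])/d[2]
def dep(n,u,v,D):
    c=manip.get_calibration(n);R=cv2.Rodrigues(c["rvec"])[0]
    return R.T@(D*np.array([(u-c["cx"])/c["fx"],(v-c["cy"])/c["fy"],1])-c["tvec"])
E
python3 - <<'E'
from h import *
for n,roi in(("top",(330,370,145,205)),("scene",(265,292,185,240))):
    p=cv2.imread(f"pics/{n}0.png");D=np.load(f"{n}_d.npy");h=cv2.cvtColor(p,cv2.COLOR_BGR2HSV);H,S,V=cv2.split(h)
    box=np.zeros(H.shape,bool);box[roi[2]:roi[3],roi[0]:roi[1]]=1
    for c,m in(("red",(H<8)|(H>172)),("yellow",(H>20)&(H<35)),("blue",(H>100)&(H<130))):
        m=(m&(S>110)&(V>90)&box).astype(np.uint8)
        k,l,st,ce=cv2.connectedComponentsWithStats(m)
        i=1+np.argmax(st[1:,4]);u,v=ce[i]
        print(n,c,st[i],ce[i].round(1),ray(n,u,v,.118).round(4),dep(n,u,v,D[int(round(v)),int(round(u))]).round(4))
n="top";p=cv2.imread("pics/top0.png");D=np.load("top_d.npy")
g=p.max(2);m=np.zeros_like(g);m[195:222,275:332]=(g[195:222,275:332]<45)
k,l,st,ce=cv2.connectedComponentsWithStats(m);i=1+np.argmax(st[1:,4]);print(st[1:])
cnt=cv2.findContours((l==i).astype(np.uint8),0,2)[0][0];r=cv2.minAreaRect(cnt);print(r)
b=cv2.boxPoints(r);print([ray(n,*q,.1515).round(4) for q in b],ray(n,*r[0],.1515),ce[i])
vs,us=np.where(l==i)
P=np.array([dep(n,u,v,D[v,u]) for u,v in zip(us,vs)]);print(np.percentile(P[:,2],[5,25,50,75,95]))
s=P[:,2]>.145;print(s.sum(),P[s].mean(0),P[s].min(0),P[s].max(0))
cv2.imwrite("pics/z.png",cv2.resize(p[110:240,235:385],None,fx=5,fy=4.5,interpolation=cv2.INTER_CUBIC)[:590])
E
```

```text
top red [352 188  10  11  86] [356.6 193.2] [ 0.5312 -0.1331  0.118 ] [ 0.5309 -0.1328  0.1198]
top yellow [342 151  11  11  87] [346.9 155.8] [ 0.6386 -0.1075  0.118 ] [ 0.6381 -0.1072  0.1201]
top blue [347 170  10  10  78] [351.8 174.4] [ 0.5847 -0.1205  0.118 ] [ 0.5841 -0.1201  0.1206]
scene red [274 192  10   8  66] [278.2 195.5] [ 0.5316 -0.1314  0.118 ] [ 0.5349 -0.1301  0.1217]
scene yellow [271 221  11   7  63] [276.3 224. ] [ 0.6362 -0.1063  0.118 ] [ 0.6407 -0.1044  0.1236]
scene blue [273 206   9   7  52] [277.  209.1] [ 0.5828 -0.1198  0.118 ] [ 0.5853 -0.1188  0.1209]
[[317 202   9   5  22]
 [309 205   2   1   2]
 [313 204   3   1   3]
 [300 207   3   1   3]
 [305 206   2   1   2]
 [310 207   3   1   3]
 [314 206   3   1   3]
 [292 209   2   1   2]
 [296 208   3   1   3]
 [302 209   3   1   3]
 [306 208   3   1   3]
 [283 211   5   5  15]
 [288 210   2   1   2]
 [293 211   3   1   3]
 [297 210   4   1   4]
 [289 212   3   1   3]]
((321.0, 204.0), (4.0, 8.0), 90.0)
[array([ 0.5005, -0.0209,  0.1515]), array([ 0.5005, -0.0425,  0.1515]), array([ 0.4896, -0.0424,  0.1515]), array([ 0.4896, -0.0209,  0.1515])] [ 0.49504182 -0.03165325  0.1515    ] [321.68181818 203.95454545]
[0.15035169 0.15420633 0.15597684 0.15709475 0.15964062]
21 [ 0.49474825 -0.03308702  0.15590777] [ 0.48980304 -0.04216386  0.15024582] [ 0.49999225 -0.02086449  0.15991579]
```

View pics/z.png

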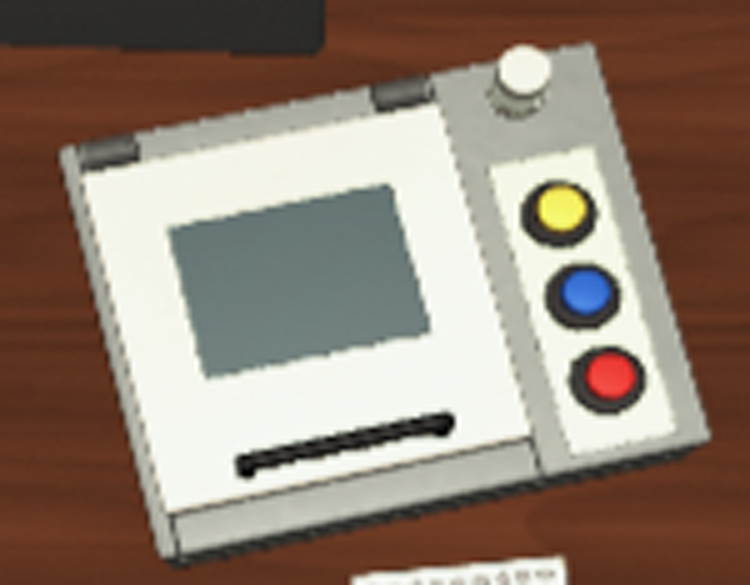

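Keys check out: spacing 55 mm, total 110 mm, heights right. The yaw is 13.4°, giving the origin at about (0.588,-0.006) and a predicted handle at about (0.485,0.015). Next I'll verify that, and start moving toward red with the fingers closed.

```bash
python3 - <<'E'
from h import *
for q in((284,213.3),(324.4,204.2),(304.2,208.8)): print(ray("top",*q,.1515).round(4))
a=ray("scene",312,187,.1515);b=ray("scene",353,185,.1515);print(a,b)
E
python3 -m crank '[[[0.6,-0.75,0,0,0,-0.9,0],[0.6,-0.75,0,0,0,-0.9,0],[0.6,-0.75,0,0,0,-0.9,0],[0.6,-0.75,0,0,0,-0.9,0],[0.6,-0.75,0,0,0,-0.9,0],[0.6,-0.75,0,0,0,-0.9,0],[0.6,-0.75,0,0,0,-0.9,0],[0.6,-0.75,0,0,0,-0.9,0]]]' 30
```

```text
[0.4696 0.0674 0.1515]
[ 0.4945 -0.0408  0.1515]
[0.4819 0.0135 0.1515]
[ 0.51183117 -0.0346844   0.1515    ] [0.48217077 0.07712055 0.1515    ]
clock: 1.1
position: [0.49, 0.2301, 0.2312]
ee_rot: [0.954, 0.301, -0.0, -0.0]
ft_force: [0.1, 0.7, -0.9]
grip_width: 0.001
```

```bash
python3 -m crank '[[[0.1,-0.863,0,0,0,-0.62,0],[0.1,-0.863,0,0,0,-0.62,0],[0.1,-0.863,0,0,0,-0.62,0],[0.1,-0.863,0,0,0,-0.62,0],[0.1,-0.863,0,0,0,-0.62,0],[0.1,-0.863,0,0,0,-0.62,0],[0.09,-0.863,0,0,0,-0.6,0],[0,0,-0.8,0,0,0,0]]]'
python3 -m crank '[[[0,0,-0.6,0,0,0,0],[0,0,0,0,0,0,0]]]'
python3 - <<'E'
from h import *
p,d=manip.camera("top");cv2.imwrite("pics/t1.png",cv2.resize(p[110:240,265:415],None,fx=5,fy=4.5))
p,d=manip.camera("scene");cv2.imwrite("pics/s1.png",cv2.resize(p[130:270,220:390],None,fx=4.4,fy=4))
o=manip.get_obs();print(o["position"],o["ee_rot"],o["ft_force"])
E
```

```text
clock: 2.1
position: [0.5321, -0.1361, 0.1855]
ee_rot: [0.993, 0.115, 0.003, 0.001]
ft_force: [1.4, 1.0, -0.8]
grip_width: -0.001
clock: 2.35
position: [0.5288, -0.1304, 0.1451]
ee_rot: [0.993, 0.118, -0.003, -0.0]
ft_force: [0.2, -0.2, 0.9]
grip_width: 0.002
[ 0.53098514 -0.13081477  0.14835681] [9.92943553e-01 1.18587563e-01 2.60133680e-04 1.51632614e-04] [ 0.48503961 -0.2331816   0.30186361]
```

View pics/s1.png

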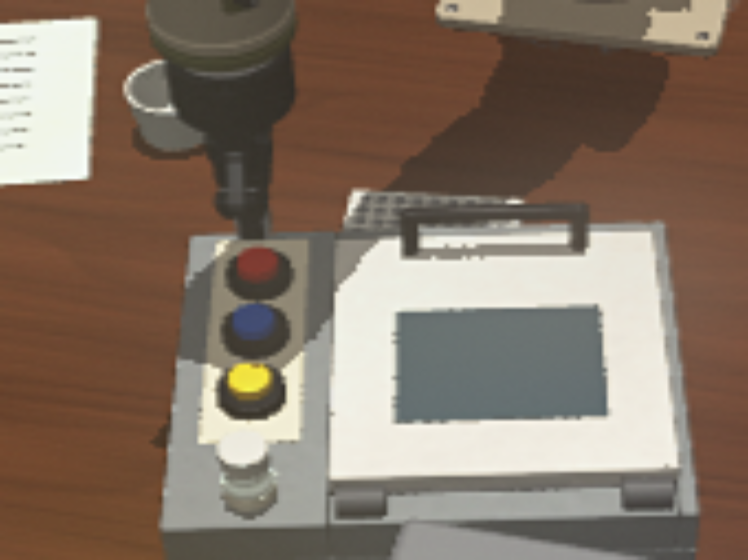

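```bash
python3 -m crank '[[[0,-0.02,-0.3,0,0,0,0],[0,0,-0.15,0,0,0,0],[0,0,-0.05,0,0,0,0],[0,0,-0.05,0,0,0,0],[0,0,0,0,0,0,0]]]'
```

```text
clock: 3.08
position: [0.5308, -0.1319, 0.1159]
ee_rot: [0.993, 0.119, 0.0, -0.0]
ft_force: [-8.1, 1.6, 17.2]
grip_width: -0.002
```

```bash

python3 - <<'E'
from h import *
p,d=manip.camera("scene");cv2.imwrite("pics/s2.png",cv2.resize(p[150:250,230:340],None,fx=6,fy=5,interpolation=cv2.INTER_CUBIC))
o=manip.get_obs();print(o["position"],o["ee_rot"],o["ft_force"],o["torque"])
p,d=manip.camera("top");cv2.imwrite("pics/t2.png",cv2.resize(p[110:240,265:415],None,fx=5,fy=4.5))
o=manip.get_obs();print(o["position"],o["ee_rot"],o["ft_force"],o["torque"])
E
```

```text
[ 0.53084826 -0.13186037  0.1159339 ] [ 9.92955219e-01  1.18488565e-01  4.12755524e-04 -4.72842357e-04] [-7.59683077  1.6820455  16.92886717] [0.50676389 1.69478781 0.01300108]
[ 0.53083668 -0.13186901  0.11593722] [ 9.92954383e-01  1.18495603e-01  4.13529625e-04 -4.63600495e-04] [-7.18403591  2.19595269 17.17819794] [ 0.51725143  1.66106807 -0.03281526]
```

View pics/s2.png

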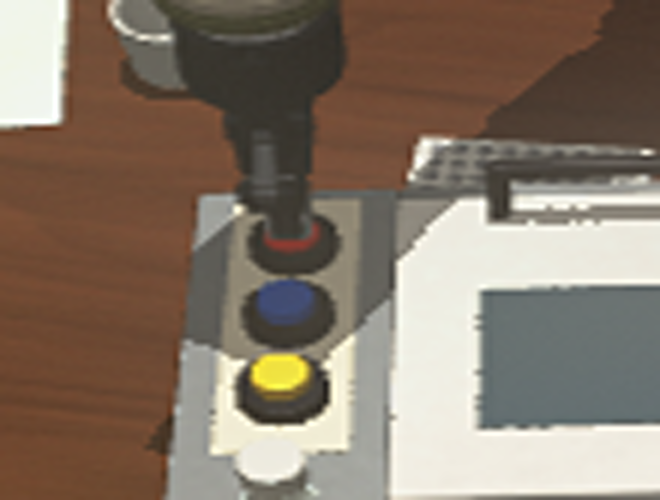

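View pics/t2.png

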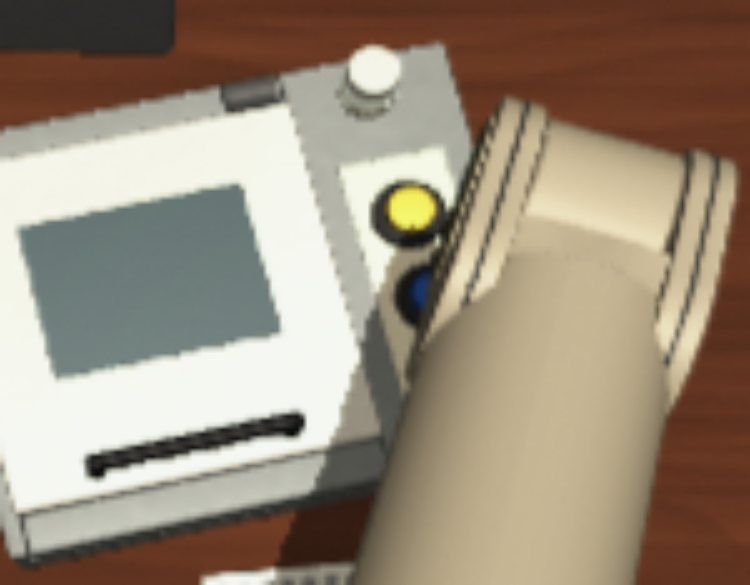

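Force is 17 N, well above the key's 5 N, which suggests a hard stop. I'll check the force profile while lifting in small steps.

```bash
python3 -m crank '[[[0,0,0.025,0,0,0,0],[0,0,0,0,0,0,0]]]'|sed -n 2,4p
python3 -m crank '[[[0,0,0.025,0,0,0,0],[0,0,0,0,0,0,0]]]'|sed -n 2,4p
python3 -m crank '[[[0,0,0.025,0,0,0,0],[0,0,0,0,0,0,0]]]'|sed -n 2,4p
python3 -m crank '[[[0,0,0.025,0,0,0,0],[0,0,0,0,0,0,0]]]'|sed -n 2,4p
python3 -m crank '[[[0,0,0.025,0,0,0,0],[0,0,0,0,0,0,0]]]'|sed -n 2,4p
python3 -m crank '[[[0,0,0.025,0,0,0,0],[0,0,0,0,0,0,0]]]'|sed -n 2,4p
```

```text
position: [0.5307, -0.1319, 0.1164]
ee_rot: [0.993, 0.119, 0.0, -0.0]
ft_force: [-1.8, 1.3, 4.9]
position: [0.5307, -0.1318, 0.1175]
ee_rot: [0.993, 0.119, 0.0, -0.0]
ft_force: [-1.8, 0.4, 3.9]
position: [0.5307, -0.1318, 0.1189]
ee_rot: [0.993, 0.119, 0.0, -0.0]
ft_force: [-0.5, 0.2, 2.9]
position: [0.5307, -0.1318, 0.1204]
ee_rot: [0.993, 0.119, 0.0, -0.0]
ft_force: [0.1, 0.6, 2.3]
position: [0.5307, -0.1319, 0.1219]
ee_rot: [0.993, 0.119, 0.0, 0.0]
ft_force: [0.0, 2.7, 1.0]
position: [0.5304, -0.1321, 0.1232]
ee_rot: [0.993, 0.118, -0.0, 0.0]
ft_force: [0.1, -0.1, 0.3]
```

The key was fully down: a hard stop at TCP z 0.116, then 5→2 N over 6 mm on release, and it is now up. The real tip is about 4 mm below the reported TCP. Next is yellow.

```bash
python3 -m crank '[[[0,0,0.6,0,0,0,0],[0.6,0.14,0.1,0,0,0,0],[0.6,0.14,0,0,0,0,0],[0.58,0.14,0,0,0,0,0],[0,0,-0.3,0,0,0,0],[0,0,-0.2,0,0,0,0],[0,0,0,0,0,0,0],[0,0,0,0,0,0,0]]]'
```

```text
clock: 5.68
position: [0.6372, -0.1071, 0.1359]
ee_rot: [0.993, 0.118, 0.0, -0.0]
ft_force: [0.4, -0.8, 0.3]
grip_width: -0.001
```

```bash
python3 - <<'E'
from h import *
p,d=manip.camera("scene");cv2.imwrite("pics/s3.png",cv2.resize(p[150:250,230:340],None,fx=6,fy=5,interpolation=cv2.INTER_CUBIC))
E
```

```text
(no output)
```

View pics/s3.png

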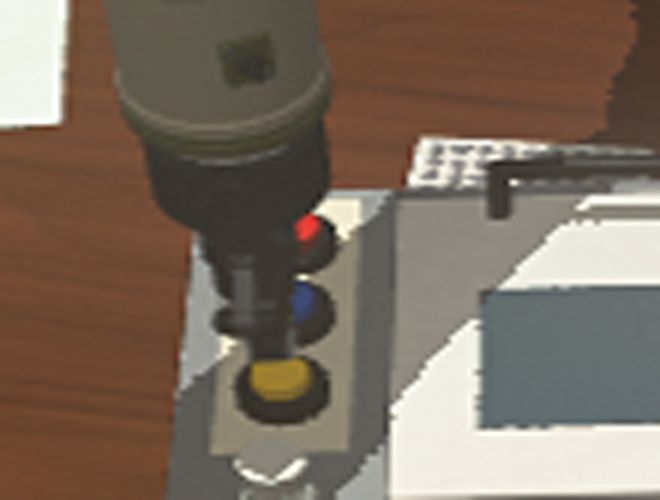

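The picture shows the fingertip just above yellow at (280,375), red back up at (305,228), and the jar at (270,465) clear. Pressing now.

```bash
python3 -m crank '[[[0,0,-0.2,0,0,0,0],[0,0,-0.08,0,0,0,0],[0,0,-0.05,0,0,0,0],[0,0,0,0,0,0,0],[0,0,0,0,0,0,0]]]'
```

```text
clock: 6.35
position: [0.6374, -0.1067, 0.1162]
ee_rot: [0.993, 0.119, 0.0, -0.0]
ft_force: [-2.5, 1.0, 7.5]
grip_width: 0.003
```

Yellow is at its hard stop at 7.5 N. I'll release it, rise, and go above the handle with the fingers open.

```bash
python3 -m crank '[[[0,0,0.4,0,0,0,0],[0,0,0.7,0,0,0,0],[0,0,0.6,0,0,0,0],[-0.64,0.51,0,0,0,0,60],[-0.64,0.51,0,0,0,0,60],[-0.64,0.51,0,0,0,0,60],[-0.63,0.5,0,0,0,0,60],[0,0,0,0,0,0,60]]]'
python3 - <<'E'
from h import *
o=manip.get_obs();print(o["position"],o["ee_rot"],o["grip_width"])
p,d=manip.camera("scene");cv2.imwrite("pics/s4.png",cv2.resize(p[110:270,220:420],None,fx=4,fy=3.7,interpolation=cv2.INTER_CUBIC))
p,d=manip.camera("top");cv2.imwrite("pics/t4.png",cv2.resize(p[110:240,235:385],None,fx=5,fy=4.5))
E
```

```text
clock: 7.35
position: [0.4825, 0.0175, 0.2175]
ee_rot: [0.993, 0.121, -0.0, -0.001]
ft_force: [0.5, 0.4, -0.4]
grip_width: 0.703
[0.48248225 0.0175461  0.21752155] [ 9.92686210e-01  1.20718789e-01 -7.41991985e-05 -1.02781538e-03] 0.7026509407775381
```

View pics/s4.png

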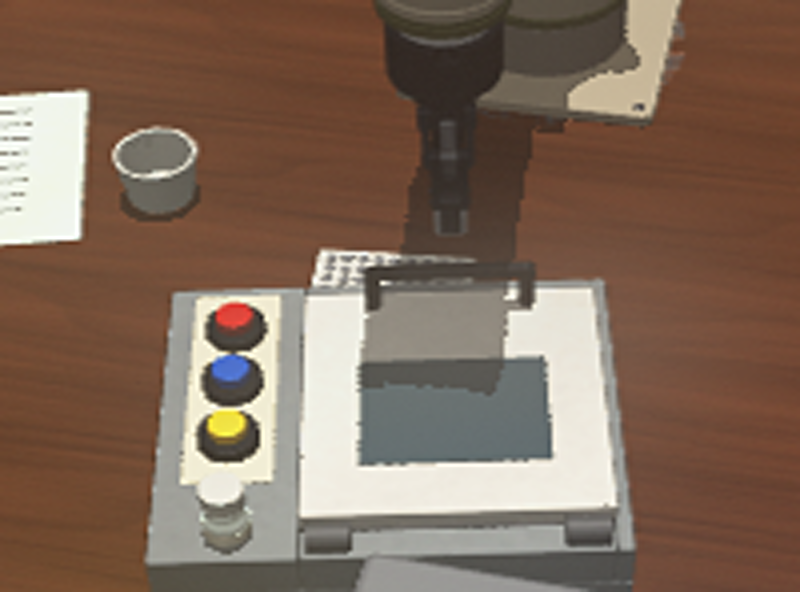

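```bash
python3 - <<'E'
from h import *
# handle from initial scene+top pictures: dark pixels standing at z>.14 near the predicted place
ex=np.array([.9728,.2317]);ey=np.array([-.2317,.9728]);Hd=np.array([.485,.0155])
for n in("top","scene"):
    p=cv2.imread(f"pics/{n}0.png");D=np.load(f"{n}_d.npy")
    vs,us=np.where((p.max(2)<90)&(D>0))
    P=np.array([dep(n,u,v,D[v,u]) for u,v in zip(us,vs)])
    q=P[:,:2]-Hd; a=q@ex;b=q@ey
    s=(abs(a)<.03)&(abs(b)<.075)&(P[:,2]>.143)&(P[:,2]<.17)
    print(n,s.sum(),"along x",np.percentile(a[s],[5,50,95]).round(4),"y",b[s].min().round(4),b[s].max().round(4),"z",np.median(P[s,2]).round(4))
E
```

```text
Traceback (most recent call last):
  File "h.py", line 7, in dep
    c=manip.get_calibration(n);R=cv2.Rodrigues(c["rvec"])[0]
ValueError: time passes only in moves, steps and waits
```

All keys are up, the fingers are open above the handle centre, and the jar is in place. I'll refine the handle position with a single calibration read.

```bash
python3 - <<'E'
from h import *
ex=np.array([.9728,.2317]);ey=np.array([-.2317,.9728]);Hd=np.array([.485,.0155])
for n in("top","scene"):
    p=cv2.imread(f"pics/{n}0.png");D=np.load(f"{n}_d.npy");c=manip.get_calibration(n);R=cv2.Rodrigues(c["rvec"])[0]
    vs,us=np.where((p.max(2)<90)&(D>0));d=D[vs,us]
    P=(np.stack([(us-c["cx"])/c["fx"]*d,(vs-c["cy"])/c["fy"]*d,d],1)-c["tvec"])@R
    q=P[:,:2]-Hd; a=q@ex;b=q@ey
    s=(abs(a)<.03)&(abs(b)<.075)&(P[:,2]>.143)&(P[:,2]<.17)
    print(n,s.sum(),"x",np.percentile(a[s],[5,50,95]).round(4),"y",b[s].min().round(4),b[s].max().round(4),"z",np.median(P[s,2]).round(4))
o=manip.get_obs();print(o["clock"],o["position"])
E
```

```text
top 164 x [-0.0058 -0.0016  0.003 ] y -0.0588 0.059 z 0.1564
scene 140 x [-0.0027  0.0044  0.0085] y -0.0577 0.0612 z 0.1542
7.45 [0.48453165 0.01512724 0.2177651 ]
```

The handle agrees with the prediction to within 2 mm. Descending and gripping.

```bash
python3 -m crank '[[[0,0,-0.5,0,0,0,60],[0,0,-0.5,0,0,0,60],[0,0,-0.35,0,0,0,60],[0,0,0,0,0,0,0],[0,0,0,0,0,0,0],[0,0,0,0,0,0,0],[0,0,0,0,0,0,0]]]' 25
python3 - <<'E'
from h import *
p,d=manip.camera("scene");cv2.imwrite("pics/s5.png",cv2.resize(p[110:270,220:420],None,fx=4,fy=3.7,interpolation=cv2.INTER_CUBIC))
E
```

```text
clock: 8.32
position: [0.4851, 0.0148, 0.1373]
ee_rot: [0.993, 0.118, 0.001, 0.0]
ft_force: [-0.3, -2.4, 2.9]
grip_width: 0.126
```

View pics/s5.png

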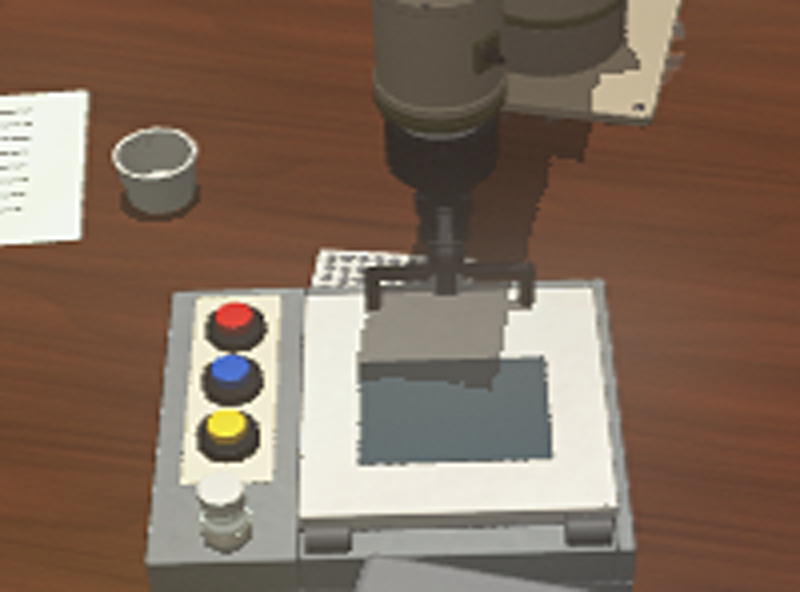

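```bash
python3 - <<'E'
from h import *
from scipy.spatial.transform import Rotation as Ro
o=manip.get_obs();t0=o["position"];R0=Ro.from_quat(o["ee_rot"]);print(t0,o["ft_force"],o["grip_width"])
ex=np.array([.9728,.2317,0]);ey=np.array([-.2317,.9728,0]);ez=np.array([0,0,1])
def G(th):
    e=np.arctan2(.051,.205)+th;r=np.hypot(.051,.205);return r*(-np.cos(e)*ex+np.sin(e)*ez)
off=t0-G(0)-R0.apply([0,0,.0187])
tilt=lambda th:np.radians(28)*th/1.03
T=lambda th:G(th)+off+Ro.from_rotvec(ey*tilt(th)).apply(R0.apply([0,0,.0187]))
ths=np.linspace(0,1.03,25)
for a,b in zip(ths,ths[1:]):
    print(b.round(3),((T(b)-T(a))/.06).round(3),(ey*np.degrees(tilt(b)-tilt(a))/5).round(3),T(b).round(4))
print("back",((T(.83)-T(1.03))/.06).round(3),T(.83).round(4),T(.97))
E
```

```text
[0.48505443 0.01477461 0.13732141] [ 0.36510879 -2.62319171  3.04826063] 0.12987619555882307
0.043 [0.032 0.008 0.146] [-0.054  0.227  0.   ] [0.487  0.0152 0.1461]
0.086 [0.038 0.009 0.144] [-0.054  0.227  0.   ] [0.4893 0.0158 0.1547]
0.129 [0.044 0.011 0.142] [-0.054  0.227  0.   ] [0.492  0.0164 0.1633]
0.172 [0.05  0.012 0.14 ] [-0.054  0.227  0.   ] [0.495  0.0171 0.1717]
0.215 [0.056 0.013 0.137] [-0.054  0.227  0.   ] [0.4983 0.0179 0.1799]
0.258 [0.062 0.015 0.135] [-0.054  0.227  0.   ] [0.502  0.0188 0.188 ]
0.3 [0.067 0.016 0.132] [-0.054  0.227  0.   ] [0.5061 0.0198 0.1959]
0.343 [0.073 0.017 0.129] [-0.054  0.227  0.   ] [0.5104 0.0208 0.2036]
0.386 [0.078 0.019 0.125] [-0.054  0.227  0.   ] [0.5151 0.0219 0.2111]
0.429 [0.083 0.02  0.121] [-0.054  0.227  0.   ] [0.5201 0.0231 0.2184]
0.472 [0.088 0.021 0.117] [-0.054  0.227  0.   ] [0.5254 0.0244 0.2254]
0.515 [0.093 0.022 0.113] [-0.054  0.227  0.   ] [0.531  0.0257 0.2322]
0.558 [0.097 0.023 0.109] [-0.054  0.227  0.   ] [0.5368 0.0271 0.2388]
0.601 [0.102 0.024 0.104] [-0.054  0.227  0.   ] [0.5429 0.0286 0.245 ]
0.644 [0.106 0.025 0.1  ] [-0.054  0.227  0.   ] [0.5493 0.0301 0.251 ]
0.687 [0.11  0.026 0.095] [-0.054  0.227  0.   ] [0.5559 0.0316 0.2567]
0.73 [0.114 0.027 0.09 ] [-0.054  0.227  0.   ] [0.5627 0.0333 0.2621]
0.772 [0.117 0.028 0.084] [-0.054  0.227  0.   ] [0.5698 0.035  0.2672]
0.815 [0.121 0.029 0.079] [-0.054  0.227  0.   ] [0.577  0.0367 0.2719]
0.858 [0.124 0.03  0.074] [-0.054  0.227  0.   ] [0.5845 0.0384 0.2763]
0.901 [0.127 0.03  0.068] [-0.054  0.227  0.   ] [0.5921 0.0403 0.2804]
0.944 [0.13  0.031 0.062] [-0.054  0.227  0.   ] [0.5998 0.0421 0.2841]
0.987 [0.132 0.031 0.056] [-0.054  0.227  0.   ] [0.6078 0.044  0.2875]
1.03 [0.134 0.032 0.05 ] [-0.054  0.227  0.   ] [0.6158 0.0459 0.2905]
back [-0.605 -0.144 -0.284] [0.5795 0.0373 0.2734] [0.60458622 0.0432445  0.28618521]
```

The fingers straddle and grip the bar at (447,275), opening about 11 mm. Raising along the arc.

```bash
python3 -m crank '[[[0.03,0.01,0.145,-0.05,0.23,0,0],[0.04,0.01,0.145,-0.05,0.23,0,0],[0.045,0.01,0.14,-0.05,0.23,0,0],[0.05,0.01,0.14,-0.05,0.23,0,0],[0.055,0.015,0.14,-0.05,0.23,0,0],[0.06,0.015,0.135,-0.05,0.23,0,0],[0.07,0.015,0.13,-0.05,0.23,0,0],[0.07,0.015,0.13,-0.05,0.23,0,0]]]'
```

```text
clock: 9.38
position: [0.5099, 0.0209, 0.2028]
ee_rot: [0.99, 0.118, -0.082, 0.008]
ft_force: [4.8, -1.8, -5.9]
grip_width: 0.132
```

```bash
python3 -m crank '[[[0.08,0.02,0.125,-0.05,0.23,0,0],[0.085,0.02,0.12,-0.05,0.23,0,0],[0.09,0.02,0.115,-0.05,0.23,0,0],[0.095,0.02,0.115,-0.05,0.23,0,0],[0.095,0.025,0.11,-0.05,0.23,0,0],[0.1,0.025,0.105,-0.05,0.23,0,0],[0.105,0.025,0.1,-0.05,0.23,0,0],[0.11,0.025,0.095,-0.05,0.23,0,0]]]'
python3 - <<'E'
from h import *
p,d=manip.camera("scene");cv2.imwrite("pics/s6.png",cv2.resize(p[90:270,220:420],None,fx=4,fy=3.3,interpolation=cv2.INTER_CUBIC))
E
```

```text
clock: 10.38
position: [0.5547, 0.0317, 0.2562]
ee_rot: [0.979, 0.117, -0.164, 0.016]
ft_force: [-2.4, -1.6, 1.2]
grip_width: 0.129
```

View pics/s6.png

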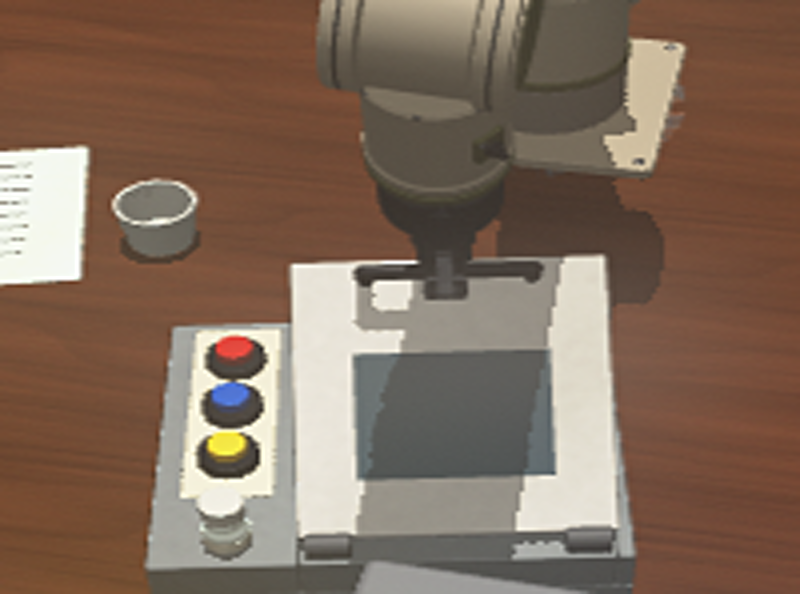

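The lid is up and still held at the bar (445,270), and the keys and jar are untouched. Continuing to about 1.03 rad, then settling.

```bash
python3 -m crank '[[[0.115,0.025,0.09,-0.05,0.23,0,0],[0.115,0.03,0.085,-0.05,0.23,0,0],[0.12,0.03,0.08,-0.05,0.23,0,0],[0.125,0.03,0.075,-0.05,0.23,0,0],[0.125,0.03,0.07,-0.05,0.23,0,0],[0.13,0.03,0.06,-0.05,0.23,0,0],[0.13,0.03,0.055,-0.05,0.23,0,0],[0.135,0.03,0.05,-0.05,0.23,0,0]]]'
python3 -m crank '[[[0.04,0.01,0.01,0,0,0,0],[0,0,0,0,0,0,0],[0,0,0,0,0,0,0],[0,0,0,0,0,0,0]]]'
cat > ang.py <<'E'
from h import *
from scipy.spatial.transform import Rotation as Ro
import sys
o=manip.get_obs();g=o["position"]-Ro.from_quat(o["ee_rot"]).apply([0,0,.0187])
ex=np.array([.9728,.2317,0]);hg=np.array([.6846,.0622,.1005])
q=g-hg;x=-q@ex;z=q[2];print("fk lid",np.arctan2(z,x)-np.arctan2(.051,.205),"r",np.hypot(x,z),o["ft_force"],o["grip_width"],abs(o["joint_velocities"]).max())
n="top";p,D=manip.camera(n);c=manip.get_calibration(n);R=cv2.Rodrigues(c["rvec"])[0]
for n in("top","scene"):
    if n=="scene":
        p,D=manip.camera(n);c=manip.get_calibration(n);R=cv2.Rodrigues(c["rvec"])[0]
    vs,us=np.where(D>0);d=D[vs,us]
    P=(np.stack([(us-c["cx"])/c["fx"]*d,(vs-c["cy"])/c["fy"]*d,d],1)-c["tvec"])@R
    ey=np.array([-.2317,.9728,0]);Q=P-hg;a=-Q@ex;b=Q@ey;z=Q[:,2]
    col=p[vs,us]
    s=(abs(b)<.1)&(abs(b)>.06)&(a>-.02)&(a<.2)&(z>.03)&(z<.21)&(col.min(1)>60)
    if s.sum()>30:
        A=np.stack([a[s],z[s]],1);m=np.median(A,0)
        for _ in range(3):
            m=A.mean(0);v=np.linalg.svd(A-m,full_matrices=False)[2];e=abs((A-m)@v[1]);A=A[e<=np.maximum(np.percentile(e,90),.002)]
        v=v[0]*np.sign(v[0][1]);print(n,len(A),"plane angle",np.arctan2(v[1],v[0]))
    cv2.imwrite(f"pics/{sys.argv[1]}_{n}.png",p)
E
python3 ang.py a1
```

```text
clock: 11.42
position: [0.6145, 0.0462, 0.2914]
ee_rot: [0.963, 0.115, -0.243, 0.023]
ft_force: [-4.8, 0.2, 8.9]
grip_width: 0.125
clock: 11.92
position: [0.6167, 0.0467, 0.2921]
ee_rot: [0.963, 0.115, -0.243, 0.023]
ft_force: [-4.2, -1.1, 10.8]
grip_width: 0.127
fk lid 1.0426657093056502 r 0.21679631075904834 [-4.2080896  -1.11892993 10.76768882] 0.12736254778205372 0.0011045651981360272
top 271 plane angle 1.0129841417314818
scene 1698 plane angle 1.0158856408287984
```

Lid angle reads 1.015 (depth) and 1.04 (arm). I'll go slightly further for margin and ease the radial strain, then come back.

```bash
python3 -m crank '[[[0.06,0.015,0.03,0,0,0,0],[0.06,0.015,0.03,0,0,0,0],[0,0,0,0,0,0,0],[0,0,0,0,0,0,0]]]'
python3 ang.py a2
```

```text
clock: 12.52
position: [0.6241, 0.0484, 0.2944]
ee_rot: [0.963, 0.115, -0.243, 0.023]
ft_force: [-0.6, 0.2, 5.7]
grip_width: 0.13
fk lid 1.0790854180231473 r 0.2170185394644599 [-0.64120185  0.21170275  5.71426654] 0.13044152044057014 0.005847709327565
top 230 plane angle 1.0435083552442446
scene 1693 plane angle 1.0512783006054316
```

View pics/a2_scene.png

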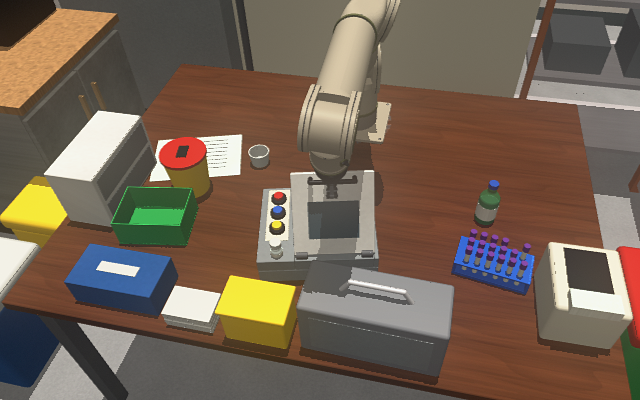

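```bash
python3 -m crank '[[[-0.125,-0.03,-0.035,0,0,0,0],[-0.12,-0.03,-0.04,0,0,0,0],[-0.12,-0.03,-0.045,0,0,0,0],[-0.115,-0.03,-0.05,0,0,0,0],[-0.115,-0.025,-0.055,0,0,0,0],[-0.11,-0.025,-0.06,0,0,0,0],[0,0,0,0,0,0,0],[0,0,0,0,0,0,0]]]'
python3 ang.py a3
```

```text
clock: 13.62
position: [0.5819, 0.0383, 0.2766]
ee_rot: [0.963, 0.115, -0.243, 0.023]
ft_force: [-0.4, 0.9, 0.5]
grip_width: 0.126
fk lid 0.8620967310043761 r 0.21546033191854325 [-0.44553063  0.90526261  0.46872399] 0.1262676656925797 0.00622058820272347
top 461 plane angle 0.8314505013357876
scene 1678 plane angle 0.8332237769678841
```

View pics/a3_scene.png

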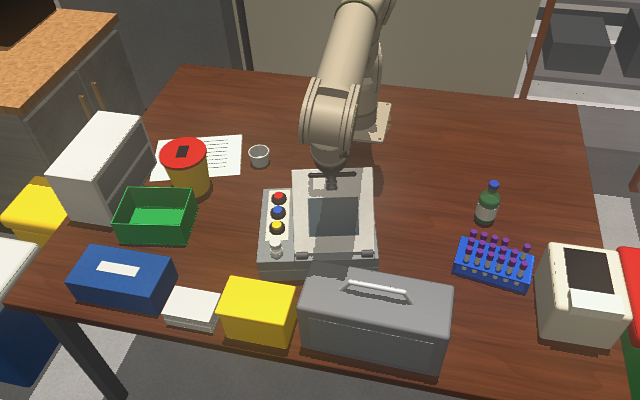

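The lid is held at about 0.83 rad, with keys up and bystanders in place. I'll let it settle, check stillness, and hand in.

```bash
python3 -m crank '[[[0,0,0,0,0,0,0],[0,0,0,0,0,0,0],[0,0,0,0,0,0,0],[0,0,0,0,0,0,0]]]'
python3 ang.py a4; python3 -c "
from workcell import manip
print(manip.hand_in())"
```

```text
clock: 14.22
position: [0.582, 0.0383, 0.2766]
ee_rot: [0.963, 0.115, -0.243, 0.023]
ft_force: [-0.5, 2.1, 1.2]
grip_width: 0.124
fk lid 0.862270688910842 r 0.2154667828431131 [-0.52700112  2.07149709  1.18962363] 0.1235947292460984 0.0019229052287600505
top 461 plane angle 0.8332944646094557
scene 1676 plane angle 0.8335797597198688
the job is handed in; nothing more can be done
None
```

I handed the job in at about 14 s with the gripper still holding the lid about 7° below its balance point. The hand-in reports no verdict.

- **Keys:** I pressed red and then yellow, each to its hard stop, and let each come back up. Forces were 17 N on red and 7.5 N on yellow. Blue was not touched, and all three keys looked up in the last pictures I viewed.
- **Lid:** I raised it to about 1.05 rad, past the 0.95 balance point, then brought it back.
- **Last checks:** Depth from both cameras put the lid at 0.833 rad and the arm pose put it at 0.862. Both are inside 0.70–0.925, and I trust the camera figure more. The grip was closed on the bar at about 11 mm, and joint speeds were about 0.002 rad/s.
- **Bystanders:** I checked these only by eye. They looked unmoved in the last picture I viewed, just before the final settle.
- **What disagreed:**
  - The camera and arm angles differ by about 0.03 rad throughout.
  - The key contact heights show that the closed fingertips reach about 4 mm below the reported TCP. This probably also explains the handle radius reading 215 mm instead of 211 mm.

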